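Set a receiving cup under the herb mill

TASK

The herb mill needs its receiving cup. The cups' handles are tucked against the drawer chest, so take the top steel cup off the nested pile by its body, not its handle, and stand it on the open counter; then let go, take it again by its black handle and set it down upright on the counter under the mill's outlet, with the whole outlet over the cup's mouth. Leave the other two cups nested where they are and do not disturb the jar, the mortar or the paper parcel.

Things in the scene. Friction and masses are not known exactly. Their poses are not given: they have to be found in the camera images.
- cup_top_center (a point): Top cup of the nested pile: round steel dipper, 94 mm tall, loose, about 165 g. Point on its axis, 47 mm above its underside; z up, x along its handle. Top 36 mm: straight band, outer dia 69, inner 63 mm; below it a shoulder steps in and the body tapers from 59 to 45 mm dia at the foot. Starts upright with its handle towards the drawer chest, tip about 10 mm from it.
- handle: The black grip of the top cup's handle, part of that cup: a level bar 66 mm long, 20 mm wide, 13 mm thick. Origin at its centre, which is 82 mm from the cup's axis and 84 mm above the cup's underside (10 mm below the rim). x points outwards along the handle, away from the cup, z up.
- cup_mid_center (a point): Second cup, same shape and handle, point as on the top cup, 36 mm lower. Each cup's shoulder rests on the rim below: only the 36 mm band of the top cup shows, flush above this cup's band; its lower 58 mm sit loosely inside this cup and come straight up. Fingers lower than 36 mm below the top rim would take this cup too.
- cup_low_center (a point): The lowest cup of the pile, the same shape, standing on the counter. The point is on its axis, half-way up. The counter between the pile and the mill, from 0.48 to 0.62 m ahead of the robot's base, is kept open.
- outlet (a point): Centre of the lower end of the herb mill's outlet, a steel nozzle (outer dia 32, inner 26 mm) opening downwards, 130 mm above the counter. z up; the fixed mill lies on this point's +x side: base plate from 55 mm, body from 85 mm, 425 mm high, 115 mm to each side in y; the chute rises that way. The -x side is open. The cup goes on the bare counter straight below.
- chest: Dark wooden chest of small drawers, fixed, 180 mm deep (x), 282 mm wide (y), 250 mm high. Origin at the centre of its underside; its drawer front looks along its own -x, and the pile of cups stands in front of it with the cups' axis about 125 mm from that front.
- jar_center (a point): Amber glass jar with steel lid, 72 mm diameter, 115 mm high, loose; leave alone. The point is at its centre.
- parcel_center (a point): Brown paper parcel, 125 x 85 x 42 mm, loose; leave alone. The point is at its centre.
- mortar_center (a point): White porcelain mortar with its pestle, 100 mm diameter, 72 mm high (pestle to 140 mm), loose; leave alone. The point is on its axis, 36 mm up.
Not all that is in view belongs to the job. What is shaped like the part that bears cup_top_center but yellow is not meant. Leave any brown look-alike of the part that bears cup_low_center alone.

How it is judged:
On the way, in this order (a step that is already met when the one before it is completed fails the run):
1. the top cup stands upright on the counter, off the pile and let go (height (world z) of cup_top_center below 0.053 m and angle between cup_top_center's own z axis and vertical below 0.1 rad and horizontal distance between cup_top_center and cup_low_center above 0.075 m and contact force between the fingers and handle below 0.1 N and contact force between the fingers and cup_top below 0.1 N), for 0.2 s.
2. held by its handle, the cup is brought under the outlet and lowered to the counter (contact force between the fingers and handle above 0.5 N and height (world z) of cup_top_center below 0.065 m and horizontal distance between cup_top_center and outlet below 0.03 m), for 0.1 s.
At the end, for the whole second after the job is handed in: The top cup stands upright (within 0.08 rad) on the counter with its axis within 18 mm of the outlet's, at rest; the other two cups are nested within 25 mm of where they were (horizontal distance between cup_top_center and outlet below 0.018 m and height (world z) of cup_top_center between 0.043 and 0.051 m and angle between cup_top_center's own z axis and vertical below 0.08 rad and linear speed of handle below 0.02 m/s and distance of each of cup_mid_center, cup_low_center from where it was at the start of the episode below 0.025 m); the robot touches nothing.
It fails at once if the lower cups pulled out of place or knocked (over 40 mm or tipped over 0.35 rad) (distance of any of cup_mid_center, cup_low_center from where it was at the start of the episode above 0.04 m or angle between cup_mid_center's own z axis and vertical above 0.35 rad).
It fails at once if jar, mortar or parcel moved over 30 mm (distance of any of jar_center, mortar_center, parcel_center from where it was at the start of the episode above 0.03 m).
It fails at once if the top cup gripped by its handle while it is still in or over the pile (contact force between the fingers and handle above 2 N and height (world z) of cup_top_center above 0.08 m and horizontal distance between cup_top_center and cup_low_center below 0.05 m).
It also fails if it takes over 64 s, if anything falls off the work surface, if the arm or the gripper's body presses on something with over 40 N, if the wrist force passes 120 N, or if a joint passes its speed limit or range.

ROBOT

A 7-joint arm with a two-finger parallel gripper is mounted at the origin on the work surface. World frame = base frame: x ahead of the robot, y to its left, z up, the work surface at z = 0. Lengths are in m, angles in rad, forces in N, time in s.
With the tool pointing down it reaches from about 0.4 to 0.9 m from the base axis. Payload 5.6 kg.
Tool frame: the origin (TCP) lies at the very end of the fingers, on their centre line; the grasp point (between the pads) lies 19 mm behind it; z points along the fingers, y is the line along which they close (so a half turn about z gives the same grasp; the last joint's range is limited). The gripper opens to 92 mm and grips with 3 to 60 N. Pads are 20 mm wide; open, the fingers measure 128 mm over their backs; the gripper's body (75 mm by 189 mm) begins 69 mm behind the grasp point.
Start: joints at [1.114, 0.468, -0.012, 1.603, 0.006, 1.071, -0.056], TCP at [0.261, -0.595, 0.215] pointing down, gripper open.
Joint ranges: [-2.53, 2.53], [-0.31, 2.02], [-1.57, 1.55], [0.28, 2.44], [-1.29, 4.43], [0.15, 1.84], [-2.92, 2.92]. Speed limits (rad/s): [2.57, 2.57, 3.14, 3.14, 3.14, 3.14, 3.14].

INTERFACE

Orientations are given as [roll, pitch, yaw] about the fixed x, y, z axes, in that order (R = Rz(yaw) Ry(pitch) Rx(roll)).
In Python, from cell import telemetry, cams, finish_job gives the robot as it stands. The module is installed in compiled form; this text tells all that it offers.
- The arm moves only by the tool apply_moves, never from a script. Its argument "steps" is text: rows parted by semicolons, each of 7 numbers parted by spaces: the shift along the tool's x, y, z in cm, then the turn, a rotation vector about the tool's x, y, z in degrees, then the opening, from 0 (shut) to 1 (fully open). A call has 1 to 20 rows; each row shifts and turns the commanded pose from where the row before left it, along the tool's axes as they then stand; what a row does not reach is not made up. A row lasts 1/8 s, in which the tool goes at most 62.5 mm and 10.7 degrees, less where a joint would pass 70% of its speed; a pose out of reach is approached as far as the arm can. A call is refused whole if a number of a shift passes 6.25 or a number of a turn 10.7, either way. A call with a gripper value outside its range is refused whole. The fingers move at their own pace and stop on an object; "grip_force" is the grip in N (left out, the last holds). Time passes only in rows, so rows that do not move let the fingers close. It gives the time, the measured TCP pose, the force, the opening and the grip force at its end, in the units of the state.
- telemetry.state(): the state, without advancing time (a new reading comes with each control period).
- cams.capture(name): name is "scene" or "side" or "wrist"; returns the picture (480x640x3 uint8, red, green, blue); there is no depth.
- cams.calibration(name): a dict with "fx", "fy", "cx", "cy" (pixels), "R" (3x3) and "t" (3): a world point X has camera coordinates R X + t; the wrist camera has in their place "mount" (4x4, takes a point from camera to tool coordinates, whose origin is the TCP and whose axes are the flange's). Camera axes: x right, y down, z forward; pixel columns grow to the right and rows downward; lengths in m; the calibration is good to about 2 mm. The wrist camera is an equidistant fisheye: a pixel r from the principal point sees the ray r / f radians off the axis. A picture is of the moment at which its call begins: read the wrist's pose just before it. calibration takes no time and is no camera call.
- finish_job(): hands the job in; it is judged then, once.
Trained networks look in the newest picture that a camera, given by its name, has taken for a name from the list of things; names that differ only in an ending like _2 or _b are one class to them, and where a whole thing is asked for, a point or a joint stands for the part that bears it (a point fixed in the world has none). Each returns a list of dicts, best first, with "confidence" (0 to 1); they miss things now and then, are a little off and sometimes report something else, mostly with a low value. They report only what shows in the picture. A call takes as long as a camera call. They do not tell look-alikes from the thing itself.
- cams.look_for(target, camera): "centre" ([column, row] in pixels, amid what is visible of it).
- cams.regions_of(target, camera): "mask" (480x640 bool, what is visible of it) and "centre" ([column, row] in pixels, amid what is visible of it).
The state is a dict: "time": time; "joint_pos": joint angles; "qd": joint speeds; "joint_efforts": joint torques, N m; "eef_pos": TCP position; "orientation": TCP orientation; "contact_force": force on the tool from outside, world axes, zero at the start; "torque": the same for the moment, N m; "width": opening from 0.0 (shut) to 1.0 (fully open); "finger_force": force on a finger pad.
Only numpy, scipy, OpenCV 4.12 (cv2) and the standard library are available. Lean on these libraries where they do the work, as an engineer would, in place of code of your own. Each camera call takes 0.05 s, during which the arm holds its last target. There are 200 camera calls.

## Working session

There is one attempt and no reset: what is moved stays moved. The work goes in short steps, Python scripts to look and compute and a tool call to move; the robot and the scene stay as the last step left them, time stands still between calls to the robot, and variables do not carry over. Pictures are saved under pics/ and viewed, at most 10 in all, crops included, and the job is handed in when it is done.

Besides the shell and the picture viewer there is one more tool, called after "Request:" by a JSON object that holds its "fn" and its "kwargs", one argument or row to a line. apply_moves: Moves the arm, as the interface text tells. Its arguments: {"type":"object","properties":{"steps":{"type":"string"},"grip_force":{"type":"number"}},"required":["steps"]}

```bash
mkdir -p pics; cat > h.py <<'E'
import numpy as np, cv2
from cell import telemetry, cams, finish_job
from scipy.spatial.transform import Rotation as Ro
def snap(n,f=None):
    s=telemetry.state(); im=cams.capture(n)
    if f: cv2.imwrite('pics/'+f,im[:,:,::-1])
    return s,im
def ray(n,px,s=None):
    c=cams.calibration(n); x=(px[0]-c['cx'])/c['fx']; y=(px[1]-c['cy'])/c['fy']
    if n=='wrist':
        r=np.hypot(x,y); d=np.array([x/r*np.sin(r),y/r*np.sin(r),np.cos(r)]) if r>0 else np.array([0,0,1.])
        M=np.array(c['mount']); R=Ro.from_euler('xyz',s['orientation']).as_matrix()
        return R@M[:3,3]+np.array(s['eef_pos']), R@M[:3,:3]@d
    R=np.array(c['R']); return -R.T@np.array(c['t']), R.T@np.array([x,y,1.])
def atz(n,px,z,s=None):
    o,d=ray(n,px,s); return o+d*(z-o[2])/d[2]
def proj(n,X):
    c=cams.calibration(n); p=np.array(c['R'])@X+np.array(c['t']); return [c['cx']+c['fx']*p[0]/p[2],c['cy']+c['fy']*p[1]/p[2]]
def tri(a,b):
    A=np.zeros((3,3));v=np.zeros(3)
    for o,d in (a,b):
        d=d/np.linalg.norm(d);P=np.eye(3)-np.outer(d,d);A+=P;v+=P@o
    return np.linalg.solve(A,v)
E
python3 - <<'E'
from h import *
np.set_printoptions(precision=3,suppress=True)
for n in('scene','side'):
    snap(n,n+'0.png'); o,d=ray(n,(320,240)); print(n,o,d)
    for t in('cup_top_center','handle','outlet','chest','jar_center','parcel_center','mortar_center','cup_low_center'):
        print(t,[(np.round(r['centre']),round(r['confidence'],2)) for r in cams.look_for(t,n)][:4])
E
```

```text
scene [1.111 0.109 1.079] [-0.521  0.032 -0.853]
cup_top_center [(array([346., 173.]), 0.8), (array([348., 225.]), 0.77), (array([414., 340.]), 0.63)]
handle [(array([351., 189.]), 0.64), (array([376., 223.]), 0.56)]
outlet [(array([ 57., 228.]), 0.57)]
chest [(array([436., 225.]), 0.88)]
jar_center [(array([248., 341.]), 0.73)]
parcel_center [(array([312., 352.]), 0.96)]
mortar_center [(array([278., 209.]), 0.96)]
cup_low_center [(array([350., 252.]), 0.61)]
side [-0.181  1.051  1.015] [ 0.475 -0.626 -0.619]
cup_top_center [(array([303., 235.]), 0.96), (array([381., 313.]), 0.67), (array([388., 263.]), 0.36)]
handle [(array([352., 301.]), 0.6)]
outlet [(array([448., 130.]), 0.74)]
chest [(array([248., 293.]), 0.88)]
jar_center [(array([293., 202.]), 0.97)]
parcel_center [(array([264., 219.]), 0.91)]
mortar_center [(array([386., 260.]), 0.61), (array([244., 295.]), 0.49)]
cup_low_center [(array([197., 397.]), 0.73)]
```

View pics/scene0.png

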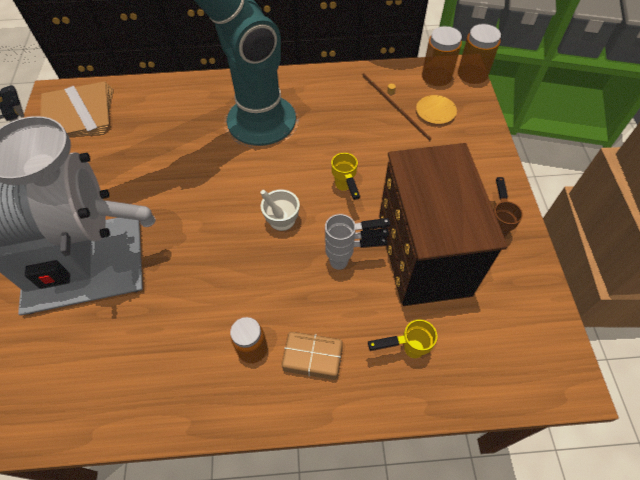

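View pics/side0.png

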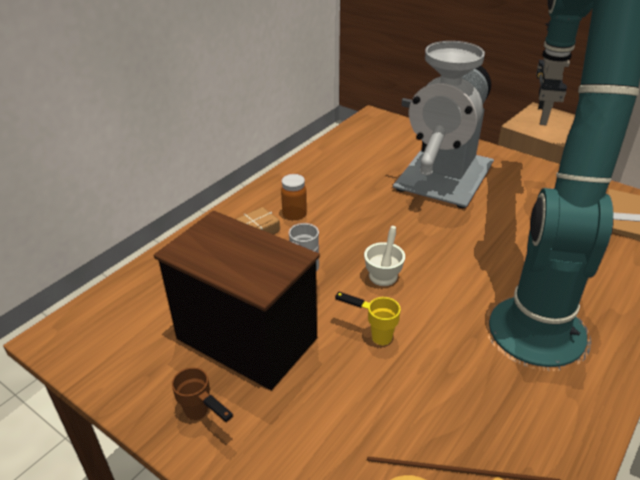

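The scene view shows the steel pile at about (340,225) with its handles towards the chest at (372,233). The mill is on the left with its nozzle tip near (148,216), and the yellow cups and the brown cup are decoys. In the side view the pile rim is at about (304,233) and the nozzle tip at (428,163).

```bash
python3 - <<'E'
from h import *
a=cv2.imread('pics/scene0.png');b=cv2.imread('pics/side0.png')
f=lambda im,x,y,w,h:cv2.resize(im[y:y+h,x:x+w],(400,300),interpolation=cv2.INTER_CUBIC)
t=np.vstack([np.hstack([f(a,310,195,100,75),f(a,90,180,100,75)]),np.hstack([f(b,270,210,80,60),f(b,390,120,80,60)])])
cv2.imwrite('pics/crop.png',t)
np.set_printoptions(precision=3,suppress=True)
print('rim',atz('scene',(340,226),.166),tri(ray('scene',(340,226)),ray('side',(304,234))))
print('out',atz('scene',(148,217),.13),tri(ray('scene',(148,217)),ray('side',(428,164))))
for n,p,q,z in(('jar',(246,328),(293,182),.115),('mortar',(280,203),(385,250),.072),('yel',(345,160),(384,306),.094)):print(n,atz('scene',p,z),atz('side',q,z))
print('parcel',atz('scene',(312,352),.03),'chestcorner',[atz('scene',p,.25) for p in((389,153),(404,252),(473,148),(501,246))])
E
```

```text
rim [0.52  0.191 0.166] [0.518 0.192 0.162]
out [ 0.433 -0.26   0.13 ] [ 0.444 -0.256  0.153]
jar [ 0.727 -0.028  0.115] [ 0.726 -0.022  0.115]
mortar [0.376 0.053 0.072] [0.391 0.035 0.072]
yel [0.266 0.232 0.094] [0.277 0.223 0.094]
parcel [0.762 0.107 0.03 ] chestcorner [array([0.388, 0.314, 0.25 ]), array([0.646, 0.304, 0.25 ]), array([0.389, 0.506, 0.25 ]), array([0.649, 0.499, 0.25 ])]
```

View pics/crop.png

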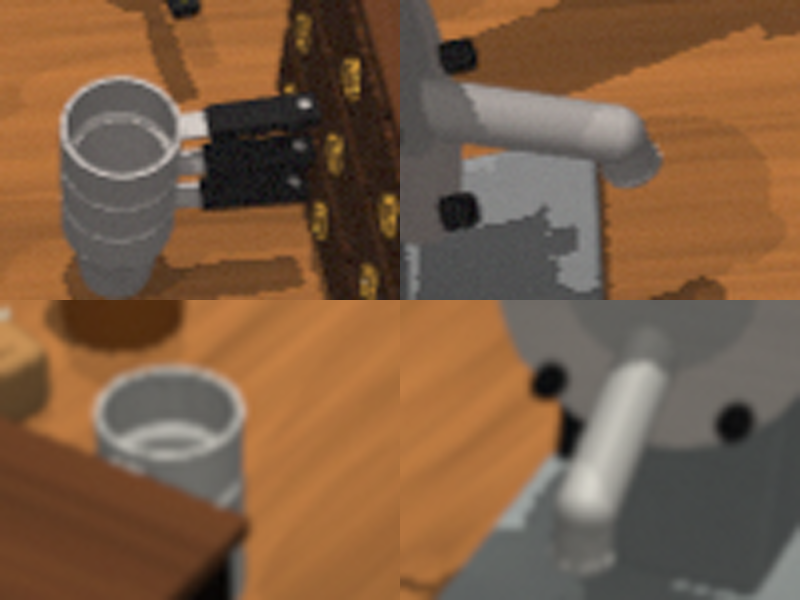

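```bash
python3 - <<'E'
from h import *
np.set_printoptions(precision=3,suppress=True)
print('rim',atz('scene',(340.2,226.7),.166),atz('side',(304,233),.166))
print('out',atz('scene',(148.3,222),.13),atz('side',(427,171.6),.13),tri(ray('scene',(148.3,222)),ray('side',(427,171.6))))
print('plate',[atz('scene',p,.015) for p in((141,222),(142,293))],[atz('side',p,.015) for p in((397,182),(463,203))])
h=[atz('scene',p,.16) for p in((361,227),(388,221))];print('handle',h)
s=telemetry.state();print(s['time'],s['eef_pos'],s['orientation'],s['width']);print(Ro.from_euler('xyz',s['orientation']).as_matrix())
E
```

```text
rim [0.522 0.191 0.166] [0.518 0.193 0.166]
out [ 0.447 -0.258  0.13 ] [ 0.444 -0.263  0.13 ] [ 0.444 -0.26   0.129]
plate [array([ 0.365, -0.322,  0.015]), array([ 0.576, -0.296,  0.015])] [array([ 0.569, -0.327,  0.015]), array([ 0.357, -0.343,  0.015])]
handle [array([0.523, 0.239, 0.16 ]), array([0.512, 0.302, 0.16 ])]
0.9 [ 0.261 -0.595  0.215] [3.142 0.    0.414] 1.0000098241215383
[[ 0.916  0.402 -0.   ]
 [ 0.402 -0.916 -0.   ]
 [-0.     0.    -1.   ]]
```

Request:
{"fn": "apply_moves", "kwargs": {
  "steps": "0 0 -6 0 0 0 1;0 0 -6 0 0 0 1;0 0 -6 0 0 0 1;0 0 -6 0 0 0 1;0 0 -1 0 0 -10.2 1;0 0 -1 0 0 -10.2 1;0 0 -1 0 0 -10.2 1;0 0 -1 0 0 -10.2 1;0 0 -1 0 0 -10.2 1;0 0 -1 0 0 -10.2 1;0 0 -1 0 0 -10.2 1",
  "grip_force": 25
}}

```text
time: 2.28
eef_pos: [0.2613, -0.5951, 0.5249]
orientation: [-3.142, -0.0, 1.666]
contact_force: [0.3, 0.3, -0.4]
width: 1.003
finger_force: 0.0
```

Request:
{"fn": "apply_moves", "kwargs": {
  "steps": "5.06 2.21 0 0 0 0 1;5.06 2.21 0 0 0 0 1;5.06 2.21 0 0 0 0 1;5.06 2.21 0 0 0 0 1;5.06 2.21 0 0 0 0 1;5.06 2.21 0 0 0 0 1;5.06 2.21 0 0 0 0 1;5.06 2.21 0 0 0 0 1;5.06 2.21 0 0 0 0 1;5.06 2.21 0 0 0 0 1;5.06 2.21 0 0 0 0 1;5.06 2.21 0 0 0 0 1;5.06 2.21 0 0 0 0 1;5.06 2.21 0 0 0 0 1;5.06 2.21 0 0 0 0 1;0 0 6 0 0 0 1;0 0 6 0 0 0 1;0 0 6 0 0 0 1;0 0 5 0 0 0 1"
}}

```text
time: 4.65
eef_pos: [0.5235, 0.1897, 0.2924]
orientation: [-3.141, 0.001, 1.66]
contact_force: [1.1, 0.2, -0.2]
width: 1.001
finger_force: 0.0
```

```bash
python3 - <<'E'
from h import *
s,im=snap('wrist','w1.png'); print(s['eef_pos'],s['orientation'],cams.calibration('wrist'))
for r in cams.look_for('cup_top_center','wrist'): print(r, atz('wrist',r['centre'],.15,s))
E
```

```text
[0.52347815 0.18973626 0.29239888] [-3.14082077e+00  7.44471603e-04  1.65959751e+00] {'fx': 371.64829954431775, 'fy': 371.64829954431775, 'cx': 322.84086620783654, 'cy': 242.57364485183334, 'mount': array([[ 1.14925380e-04, -9.58609066e-01, -2.84725563e-01,
         7.97216597e-02],
       [ 9.99999866e-01, -3.34755939e-05,  5.16340617e-04,
        -3.87410119e-04],
       [-5.04500153e-04, -2.84725584e-01,  9.58608933e-01,
        -1.70453015e-01],
       [ 0.00000000e+00,  0.00000000e+00,  0.00000000e+00,
         1.00000000e+00]])}
{'centre': [118.7, 160.4], 'confidence': 0.91} [0.32851046 0.23888457 0.15      ]
{'centre': [540.4, 112.2], 'confidence': 0.71} [0.71461104 0.32043114 0.15      ]
{'centre': [318.5, 216.3], 'confidence': 0.55} [0.51850943 0.19964104 0.15      ]
```

View pics/w1.png

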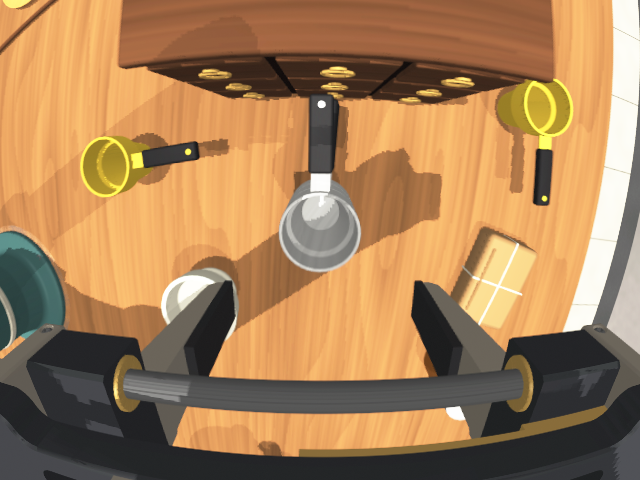

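The wrist view shows the top cup's rim centred at about (320,231), with its handle running straight up the image to (321,100). So the handle is aligned with tool x.

```bash
python3 - <<'E'
from h import *
s=telemetry.state();R=Ro.from_euler('xyz',s['orientation']).as_matrix()
P=np.array([atz('wrist',p,.166,s) for p in((279.5,231),(360.5,231),(320,190.5),(320,271))])
c=(P[0]+P[1])/2*[1,0,0]+(P[2]+P[3])/2*[0,1,0]+[0,0,.166]
print(P,c,(c-s['eef_pos'])@R*100)
E
```

```text
[[0.48421269 0.18687371 0.166     ]
 [0.55051174 0.19295386 0.166     ]
 [0.5145012  0.22322617 0.166     ]
 [0.52046845 0.15498657 0.166     ]] [0.51736221 0.18910637 0.166     ] [ 0.1446603  -0.26878125 12.37828497]
```

Request:
{"fn": "apply_moves", "kwargs": {
  "steps": "0 0 4 0 0 0 1;0 0 4 0 0 0 1;0 0 3 0 0 0 1;0 0 2 0 0 0 1;0 0 1 0 0 0 1;0 0 1 0 0 0 1;0 0 0 0 0 0 1;0 0 0 0 0 0 1"
}}

```text
time: 5.75
eef_pos: [0.5244, 0.1906, 0.1452]
orientation: [3.141, -0.0, 1.66]
contact_force: [-0.1, -0.0, 0.4]
width: 1.001
finger_force: 0.0
```

Request:
{"fn": "apply_moves", "kwargs": {
  "steps": "0 -0.3 0.5 0 0 0 1;0 0 0 0 0 0 1;0 0 0 0 0 0 0.6;0 0 0 0 0 0 0.6;0 0 0 0 0 0 0.6;0 0 0 0 0 0 0.6;0 0 0 0 0 0 0.6;0 0 0 0 0 0 0.6",
  "grip_force": 25
}}

```text
time: 6.75
eef_pos: [0.521, 0.1901, 0.1396]
orientation: [3.141, -0.0, 1.66]
contact_force: [0.5, -0.3, 1.2]
width: 0.747
finger_force: 25.0
```

Request:
{"fn": "apply_moves", "kwargs": {
  "steps": "0 0 -0.5 0 0 0 0.6;0 0 -1 0 0 0 0.6;0 0 -1 0 0 0 0.6;0 0 -1 0 0 0 0.6;0 0 -1 0 0 0 0.6;0 0 -1 0 0 0 0.6;0 0 -1 0 0 0 0.6;0 0 -1.5 0 0 0 0.6;0 0 -1.5 0 0 0 0.6;0 0 -1 0 0 0 0.6;0 0 0 0 0 0 0.6"
}}

```text
time: 8.12
eef_pos: [0.5214, 0.1902, 0.2455]
orientation: [3.14, -0.0, 1.66]
contact_force: [-0.2, -0.4, -2.2]
width: 0.745
finger_force: 25.0
```

```bash
python3 - <<'E'
from h import *
s,im=snap('scene','s2.png');print(s['eef_pos'],s['orientation'])
cv2.imwrite('pics/s2c.png',cv2.resize(im[120:320,220:480,::-1],None,fx=2,fy=2))
E
```

```text
[0.52143219 0.19024181 0.24550161] [ 3.13991797e+00 -1.02579061e-04  1.65977215e+00]
```

View pics/s2c.png

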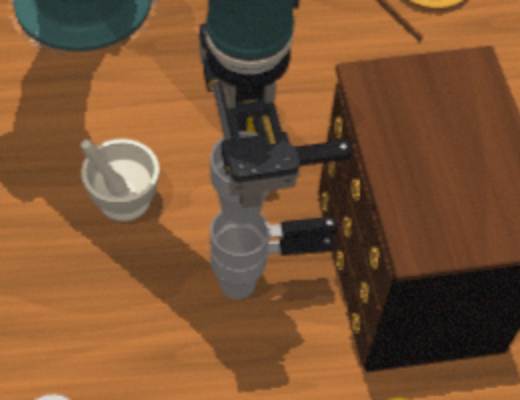

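Request:
{"fn": "apply_moves", "kwargs": {
  "steps": "-2 0 0 0 0 0 0.6;-4 0.2 0 0 0 0 0.6;-5 0.2 0 0 0 0 0.6;-4 0.2 0 0 0 0 0.6;-3 0.1 2 0 0 0 0.6;-1 0 4 0 0 0 0.6;0 0 4 0 0 0 0.6;0 0 3 0 0 0 0.6;0 0 2 0 0 0 0.6;0 0 1 0 0 0 0.6;0 0 0.7 0 0 0 0.6;0 0 0 0 0 0 0.6;0 0 0 0 0 0 0.6"
}}

```text
time: 9.8
eef_pos: [0.5454, 0.0015, 0.0783]
orientation: [3.14, 0.0, 1.66]
contact_force: [0.6, 0.3, -1.5]
width: 0.747
finger_force: 25.0
```

Request:
{"fn": "apply_moves", "kwargs": {
  "steps": "0 0 0.5 0 0 0 0.6;0 0 0.3 0 0 0 0.6;0 0 0.2 0 0 0 0.6;0 0 0 0 0 0 0.6"
}}

```text
time: 10.3
eef_pos: [0.5449, 0.0015, 0.0676]
orientation: [-3.142, 0.0, 1.66]
contact_force: [0.2, 1.0, -0.7]
width: 0.748
finger_force: 25.0
```

Request:
{"fn": "apply_moves", "kwargs": {
  "steps": "0 0 0 0 0 0 1;0 0 0 0 0 0 1;0 0 0 0 0 0 1;0 0 0 0 0 0 1;0 0 -2 0 0 0 1;0 0 -4 0 0 0 1;0 0 -5 0 0 0 1;0 0 -3 0 0 0 1;2 0 0 0 0 0 1;3 0 0 0 0 0 1;0 0 0 0 0 0 1;0 0 0 0 0 0 1;0 0 0 0 0 0 1"
}}

```text
time: 11.92
eef_pos: [0.5406, 0.05, 0.2077]
orientation: [-3.142, 0.001, 1.658]
contact_force: [0.3, -0.3, -0.6]
width: 0.996
finger_force: 0.0
```

```bash
python3 - <<'E'
from h import *
s,im=snap('wrist','w2.png');print(s['eef_pos'],s['orientation'])
for t in('handle','cup_top_center'):
  for r in cams.look_for(t,'wrist'): print(t,r, atz('wrist',r['centre'],.09,s))
E
```

```text
[0.54061693 0.05000511 0.20768759] [-3.14158686e+00  5.23536933e-04  1.65820005e+00]
handle {'centre': [321.2, 194.3], 'confidence': 0.91} [0.5361808  0.08325384 0.09      ]
handle {'centre': [587.3, 45.7], 'confidence': 0.79} [0.76652413 0.25334423 0.09      ]
handle {'centre': [118.7, 8.4], 'confidence': 0.57} [0.34821969 0.2375022  0.09      ]
cup_top_center {'centre': [586.3, 33.3], 'confidence': 0.87} [0.76514601 0.26567866 0.09      ]
cup_top_center {'centre': [320.5, 274.0], 'confidence': 0.58} [0.54135191 0.01674646 0.09      ]
cup_top_center {'centre': [79.2, 30.0], 'confidence': 0.58} [0.30654351 0.22262907 0.09      ]
```

View pics/w2.png

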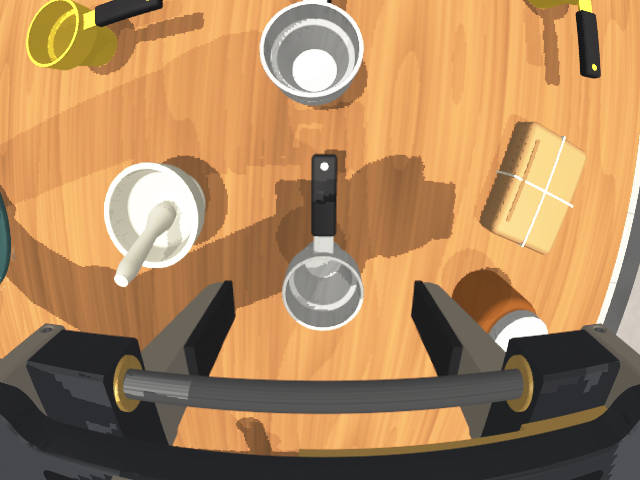

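The wrist view shows the released cup standing upright, with its rim at (323,289) and its black handle from (324,235) to (324,155), in line with tool x. The two lower cups are still nested at (312,53).

Request:
{"fn": "apply_moves", "kwargs": {
  "steps": "2.7 0 2 0 0 0 1;0 0 4 0 0 0 1;0 0 4 0 0 0 1;0 0 2 0 0 0 1;0 0 1.5 0 0 0 1;0 0 0.6 0 0 0 1;0 0 0 0 0 0 1;0 0 0 0 0 0 0.1;0 0 0 0 0 0 0.1;0 0 0 0 0 0 0.1;0 0 0 0 0 0 0.1;0 0 0 0 0 0 0.1;0 0 0 0 0 0 0.1;0 0 0 0 0 0 0.1;0 0 0 0 0 0 0.1",
  "grip_force": 50
}}

```text
time: 13.95
eef_pos: [0.538, 0.0781, 0.0665]
orientation: [-3.141, 0.0, 1.66]
contact_force: [0.3, -0.4, -0.1]
width: 0.213
finger_force: 50.0
```

Request:
{"fn": "apply_moves", "kwargs": {
  "steps": "0 0 -0.5 0 0 0 0.1;0 0 -1 0 0 0 0.1;-1 -0.5 0 0 0 0 0.1;-2 -1 0 0 0 0 0.1;-2 -1 0 0 0 0 0.1;-2 -1 0 0 0 0 0.1;-2 -1 0 0 0 0 0.1;-2 -1 0 0 0 0 0.1;-2 -1 0 0 0 0 0.1;-2 -1 0 0 0 0 0.1;-2 -1 0 0 0 0 0.1;-2 -1 0 0 0 0 0.1;-2 -1 0 0 0 0 0.1;-2 -1 0 0 0 0 0.1;-1.2 -0.5 0 0 0 0 0.1;-1 -0.3 0 0 0 0 0.1;0 0 0 0 0 0 0.1"
}}

```text
time: 16.08
eef_pos: [0.4379, -0.1843, 0.0816]
orientation: [3.141, 0.0, 1.659]
contact_force: [-0.6, 0.3, -2.0]
width: 0.213
finger_force: 50.0
```

```bash
python3 - <<'E'
from h import *
s,a=snap('scene');s,b=snap('side');print(s['eef_pos'],s['orientation'])
t=np.hstack([cv2.resize(a[170:290,80:240],(400,300),interpolation=2),cv2.resize(b[120:240,370:530],(400,300),interpolation=2)])
cv2.imwrite('pics/s3.png',t[:,:,::-1])
E
```

```text
[ 0.43811194 -0.18361639  0.08161097] [ 3.14126322e+00 -2.51611934e-04  1.65981865e+00]
```

View pics/s3.png

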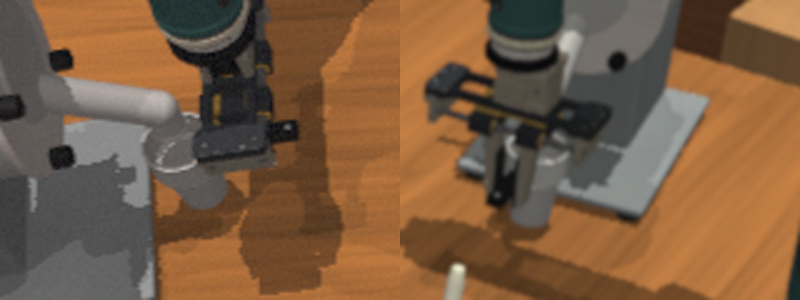

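The scene half of the picture shows the cup under the nozzle, with its rim near full-image (152,227) and its foot near (162,248). I'll check for tilt and offset.

```bash
python3 - <<'E'
from h import *
np.set_printoptions(precision=3,suppress=True)
ax=np.array(telemetry.state()['eef_pos'])-.0769*np.array([-.089,.996,0]);print(ax)
print(atz('scene',(152,227.2),.109),atz('scene',(162,248),.015))
for z in(.015,.109):print(proj('scene',np.r_[ax[:2],z]),proj('side',np.r_[ax[:2],z]))
print(atz('side',(370+540/2.5,120+150/2.5),.109),atz('side',(370+532/2.5-160,120+215/2.5),.015))
E
```

```text
[ 0.445 -0.26   0.082]
[ 0.449 -0.256  0.109] [ 0.451 -0.259  0.015]
[np.float64(161.73182491474762), np.float64(245.99870983742755)] [np.float64(422.0754342609422), np.float64(206.0782466576281)]
[np.float64(150.39498822580953), np.float64(226.10993130722)] [np.float64(425.27432985898423), np.float64(178.35013815637785)]
[ 0.083 -0.511  0.109] [ 0.444 -0.261  0.015]
```

Request:
{"fn": "apply_moves", "kwargs": {
  "steps": "0 0 0.5 0 0 0 0.1;0 0 0.5 0 0 0 0.1;0 0 0.3 0 0 0 0.1;0 0 0.2 0 0 0 0.1;0 0 0 0 0 0 0.1;0 0 0 0 0 0 0.1"
}}

```text
time: 16.92
eef_pos: [0.438, -0.1837, 0.0667]
orientation: [3.141, 0.0, 1.66]
contact_force: [0.7, 1.2, 0.7]
width: 0.211
finger_force: 50.0
```

Request:
{"fn": "apply_moves", "kwargs": {
  "steps": "0 0 0 0 0 0 0.7;0 0 0 0 0 0 0.7;0 0 0 0 0 0 0.7;0 0 0 0 0 0 0.7;0 0 -1 0 0 0 0.7;0 0 -2 0 0 0 0.7;0 0 -2 0 0 0 0.7;2 0 -2 0 0 0 0.7;4 0 -2 0 0 0 0.7;4 0 -2 0 0 0 0.7;4 0 -2 0 0 0 0.7;0 0 0 0 0 0 0.7;0 0 0 0 0 0 0.7"
}}

```text
time: 18.55
eef_pos: [0.4254, -0.0451, 0.1967]
orientation: [-3.142, 0.001, 1.66]
contact_force: [0.0, 0.4, -0.8]
width: 0.703
finger_force: 0.0
```

```bash
python3 - <<'E'
from h import *
s,a=snap('scene');s,b=snap('side')
t=np.hstack([cv2.resize(a[170:290,80:240],(400,300),interpolation=2),cv2.resize(b[120:240,370:530],(400,300),interpolation=2)])
cv2.imwrite('pics/s4.png',t[:,:,::-1])
p=[proj('scene',np.array([.445,-.26,z])) for z in(0,.094)]+[proj('side',np.array([.445,-.26,z])) for z in(0,.094)]
print([[(q[0]-o[0])*2.5+o[2],(q[1]-o[1])*2.5] for q,o in zip(p,[(80,170,0)]*2+[(370,120,400)]*2)])
E
```

```text
[[np.float64(208.33426802188575), np.float64(197.34599392374577)], [np.float64(180.57573538210121), np.float64(148.66995748989234)], [np.float64(529.0509767721951), np.float64(225.7544788136213)], [np.float64(536.9641308467853), np.float64(157.187219334171)]]
```

View pics/s4.png

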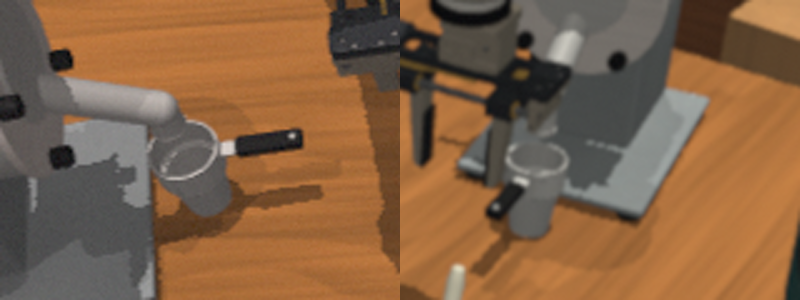

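The cup stands upright and released. Its rim centre is at (183,150) in the scene crop and (538,160) in the side crop, within about 1 px of the point predicted under the outlet.

```bash
python3 -c "
from h import *
print(finish_job())"
```

```text
the job is handed in; nothing more can be done
None
```

The top steel cup now stands upright on the counter under the mill's outlet, about 5 mm off its axis by the camera images; the lower two cups were still nested when last seen, nothing else was knocked, and I handed the job in at about 19 s (no verdict was returned).

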